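# Reset the tripped breaker in the buried bench supply box

## Task

The breaker in the grey bench supply box has tripped. Stand the spray can and lay the profile offcut gently out of the way on the bench tops, lever the smoked cover up with the red screwdriver in the slot under its edge and swing it right open, then push the breaker's red handle fully off and after that fully on. Leave the cover open, the can standing and the offcut and screwdriver lying on the bench tops, and do not disturb the oil bottle, vee block or tape measure.

Things in the scene. Friction and masses are not known exactly. Their poses are not given: they have to be found in the camera images.
- supply_box: Light grey box, fixed, 160 mm (x) by 200 mm (y), 66 mm high; blue sockets on its -y side out to y = -124 mm, black glands on +y out to 114 mm. Origin: centre of the underside. -x is the front with the pry slot, the cover hinges along +x. Recess under the cover, x -70 to +46, y -72 to +72 mm: in it the breaker's yellow plate at z = 40 mm; walls round it 66 mm high.
- cover (a joint): Angle of the smoked cover: 0 shut, 2.3 rad fully back (stop). It lies on top of the box, z 66 to 71 mm, 132 mm from hinge to front edge (flush with the box's front face) and 152 mm wide. Its stiff hinge holds it at any angle; about 1.4 N at the front edge lift it.
- cover_hinge (a point): Point on the hinge axis (along the box's y), middle of the width: x = +52 mm, z = 69 mm on the box.
- cover_edge (a point): Middle of the cover's free front edge, half-way through its thickness; moves with the cover.
- pry_slot (a point): Centre of the mouth of the pry slot in the box's front face: an open notch 26 mm wide (box y) and 14 mm high, z 52 to 66 mm, through the 10 mm front wall straight under the cover's edge, closed above only by the cover. Behind the wall nothing stands as high as the slot for 30 mm.
- breaker (a joint): Angle of the breaker's red handle: 0 fully off (leaning to the front of the box), 0.84 rad fully on (leaning to the cover's hinge); tripped stands about half-way. Stays where it is left; about 1.3 N at the tip move it. Pivot along the box's y, at x = -10 mm, z = 18 mm on the box.
- breaker_tip (a point): Point in the handle 4 mm below its end and 40 mm from its pivot. The handle is 8 mm thick (box x when upright), 22 mm wide (box y), and stands about 20 mm above the yellow plate.
- offcut_mid (a point): Centre of the aluminium profile offcut, 30 x 160 x 30 mm, 0.1 to 0.2 kg, its length along this point's y; at first it lies on the cover, later 15 mm above the bench top.
- can_cap (a point): White spray can, 65 mm in diameter up to 159 mm, with a white cap 57 mm in diameter from 159 to 215 mm, 0.27 to 0.53 kg; this point is on its axis, 190 mm above its foot, in the cap. At first it stands close before the pry slot. An idle neighbour robot's arm hangs over the right of the box, its underside about 0.6 m above the bench: stay low there.
- can_foot (a point): Centre of the spray can's underside.
- driver_handle (a point): Flat-bladed screwdriver with red handle, 200 mm long, lying on the blue belt; this point is in its handle, on its axis, 139 mm behind the blade's tip and 60 mm from the handle's end, 13.5 mm above the belt. The handle is 27 mm thick and 100 mm long, the shank 6 mm thick and 100 mm long; the shank points along this point's -y.
- driver_tip (a point): The tip of the screwdriver's blade.
- oil_bottle: Bystander: small white oil bottle with a red nozzle, 45 mm in diameter, 138 mm high. Origin: centre of its underside.
- vee_block: Bystander: steel vee block, 50 x 60 x 42 mm. Origin: centre of its underside.
- tape_measure: Bystander: red tape measure standing on edge, 30 x 88 x 69 mm. Origin: centre of its underside.
- belt_place (a point): Fixed point on the free end of the blue belt, left of the supply box. The belt is level (z = 0) and bare, but for the screwdriver, in the polygon with corners at these world (x, y) offsets from the point, in mm: (-70, -110), (85, -195), (65, 220), (-5, 220), (-100, 60). The belt's right edge is the side from the first to the second.

How it is judged (in metres and radians):
On the way, in this order (a step that is already met when the one before it is completed fails the run):
1. the spray can stands and the offcut lies on the bench tops, both out of the way, the cover still shut (distance of can_foot from where it was at the start of the episode above 0.08 m and height (world z) of can_foot below 0.03 m and angle between can_foot's own z axis and vertical below 0.15 rad and height (world z) of offcut_mid below 0.035 m and value of joint cover below 0.08 rad), for 0.2 s.
2. the screwdriver levers the cover up (value of joint cover above 0.15 rad and contact force between screwdriver and cover above 0.3 N), for 0.04 s.
3. the cover is swung right open (value of joint cover above 1.5 rad), for 0.2 s.
4. the breaker's handle is pushed fully off (value of joint breaker below 0.08 rad), for 0.05 s.
At the end, for the whole second after the job is handed in: breaker handle over 0.76 rad (on at 0.84); cover open over 1.5 rad; can upright (0.15 rad) on a bench top, 80 mm or more from its start; offcut flat on a bench top (centre under 35 mm high), screwdriver too (handle point and tip under 50 mm); all three at rest (value of joint breaker above 0.76 rad and value of joint cover above 1.5 rad and height (world z) of can_foot below 0.03 m and angle between can_foot's own z axis and vertical below 0.15 rad and distance of can_foot from where it was at the start of the episode above 0.08 m and height (world z) of offcut_mid below 0.035 m and height (world z) of each of driver_handle, driver_tip below 0.05 m and linear speed of each of spray_can, offcut, screwdriver below 0.03 m/s); the robot touches nothing.
It fails at once if the spray can tips over (more than 0.5 rad) (angle between can_foot's own z axis and vertical above 0.5 rad).
It fails at once if the offcut or the can is dropped or thrown on the bench (faster than 0.7 m/s with its underside within 15 mm of it) ((height (world z) of offcut_mid below 0.03 m and linear speed of offcut above 0.7 m/s) or (height (world z) of can_foot below 0.015 m and linear speed of spray_can above 0.7 m/s)).
It fails at once if a bystander (oil bottle, vee block or tape measure) is shifted more than 30 mm or the bottle tipped (distance of any of oil_bottle, vee_block, tape_measure from where it was at the start of the episode above 0.03 m or angle between oil_bottle's own z axis and vertical above 0.4 rad).
It also fails if it takes over 72 s, if anything falls off the work surface, if the arm or the gripper's body presses on something with over 40 N, if the wrist force passes 120 N, or if a joint passes its speed limit or range.

## Robot

A 6-joint arm with a two-finger parallel gripper is mounted at the origin on a cart in front of the work surface, level with it; the furniture and walls round the work are solid. World frame = base frame: x ahead of the robot, y to its left, z up, the work surface at z = 0. Lengths are in mm, angles in degrees, forces in N, time in s.
With the tool pointing down it reaches from about 350 to 850 mm from the base axis. Payload 8.1 kg.
Tool frame: the origin (TCP) lies between the finger pads; the fingertips stand 17 mm ahead of it and the grasp point (between the pads) lies 2 mm behind it; z points along the fingers, y is the line along which they close (so a half turn about z gives the same grasp; the last joint's range is limited). The gripper opens to 85 mm and grips with 20 to 120 N. Pads are 22 mm wide; open, the fingers measure 114 mm over their backs; the gripper's body (76 mm by 85 mm) begins 54 mm behind the grasp point. The pads swing forward as they close: fully open they stand 13 mm farther back than shut.
Start: joints at [66.268, 7.471, 85.268, -0, 87.261, -4.893], TCP at [193.723, 567.87, 214.792] pointing down, gripper open.
Joint ranges: [-169.43, 169.43], [-51.17, 129.36], [1.28, 143.12], [-76.62, 256.62], [0, 156.53], [-152.29, 152.29]. Speed limits (degrees/s): [136.94, 136.94, 159.86, 180, 180, 180].

## Interface

Orientations are given as [roll, pitch, yaw] about the fixed x, y, z axes, in that order (R = Rz(yaw) Ry(pitch) Rx(roll)).
In Python, from bench import sense, snapshot, hand_in, trace, place_of gives the robot as it stands.
- The arm moves only by the shell command python3 -m handwheel 'ROWS' [FORCE]. ROWS is JSON, a list of rows, each a list of 7 numbers: the opening, from -1 (shut) to 1 (fully open), then the shift along the tool's x, y, z in cm, then the turn, a rotation vector about the tool's x, y, z in rad. A call has 1 to 12 rows; each row shifts and turns the commanded pose from where the row before left it, along the tool's axes as they then stand; what a row does not reach is not made up. A row lasts 1/12 s, in which the tool goes at most 41.7 mm and 7.16 degrees, less where a joint would pass 70% of its speed; a pose out of reach is approached as far as the arm can. A call with a gripper value outside its range is refused whole. The fingers move at their own pace and stop on an object; FORCE is the grip in N (left out, the last holds). Time passes only in rows, so rows that do not move let the fingers close. It gives the time, the measured TCP pose, the force, the opening and the grip force at its end, in the units of the state.
- sense(): the state, without advancing time (a new reading comes with each control period).
- snapshot(name): name is "side" or "top" or "wrist"; returns a dict with "image" (480x640x3 uint8, red, green, blue), "intrinsics" (3x3 intrinsics, pixels), "k1" (the pictures are not rectified: a ray, as slopes to the right and down, at radius r is drawn at 1 + k1 r^2 times it, then the intrinsics apply), "R" (3x3) and "t" (3): a world point X has camera coordinates R X + t. Camera axes: x right, y down, z forward; pixel columns grow to the right and rows downward; lengths in mm; the calibration is good to about 2 mm. A picture is of the moment at which its call begins. There is no depth.
- hand_in(): hands the job in; it is judged then, once.
Trained networks look in a picture, given as the dict that the camera call returned (one of the last four; its "shot" number tells which), for a name from the list of things; names that differ only in an ending like _2 or _b are one class to them, and where a whole thing is asked for, a point or a joint stands for the part that bears it (a point fixed in the world has none). Each returns a list of dicts, best first, with "conf" (0 to 1); they miss things now and then, are a little off and sometimes report something else, mostly with a low value. They report only what shows in the picture. A call takes as long as a camera call.
- trace(picture, query): "pixels" (480x640 bool, what is visible of it).
- place_of(picture, query): "location" ([x, y, z] in mm, in world coordinates, good to about 4 mm: a listed point, or the origin of a listed thing).
The state is a dict: "time": time; "joint_pos": joint angles; "qd": joint speeds; "joint_efforts": joint torques, N m; "tool_pos": TCP position; "tcp_rot": TCP orientation; "ft_force": force on the tool from outside, world axes, zero at the start; "wrist_torque": the same for the moment, N m; "finger_gap": finger opening in mm; "grip_force": force on a finger pad.
Only numpy, scipy, OpenCV 4.12 (cv2) and the standard library are available. Lean on these libraries where they do the work, as an engineer would, in place of code of your own. Each camera call takes 0.05 s, during which the arm holds its last target. There are 200 camera calls.

## Working session

There is one attempt and no reset: what is moved stays moved. The work goes in short steps, Python scripts to look and compute and a shell command to move; the robot and the scene stay as the last step left them, time stands still between calls to the robot, and variables do not carry over. Pictures are saved under pics/ and viewed, at most 10 in all, crops included, and the job is handed in when it is done.

```bash
ls; mkdir -p pics
python3 - <<'E'
from bench import *
import cv2,numpy as np
s=sense();print(s)
for n in ("top","side"):
    p=snapshot(n);cv2.imwrite(f"pics/{n}0.png",p["image"][:,:,::-1]);print(n,p["t"],p["R"])
    for q in ["supply_box","cover_hinge","cover_edge","pry_slot","breaker_tip","offcut_mid","can_cap","can_foot","driver_handle","driver_tip","oil_bottle","vee_block","tape_measure","belt_place"]:
        try:print(n,q,[(np.round(r["location"]),round(r["conf"],2)) for r in place_of(p,q)[:2]])
        except Exception as e:print(q,e)
E
```

```text
pics
{'time': 0.0, 'joint_pos': array([ 6.62684181e+01,  7.51644931e+00,  8.53301081e+01,  1.35479588e-03,
        8.72606655e+01, -4.89150990e+00]), 'qd': array([-0.07952407, -0.05194542,  0.03586454,  0.02009135,  0.0757297 ,
       -0.02971735]), 'joint_efforts': array([ 1.81985306e-03, -5.69394600e+01, -5.00562465e+01,  1.23264849e-04,
        1.45119932e-02, -3.29285126e-05]), 'tool_pos': array([193.47653909, 567.33497303, 213.7225287 ]), 'tcp_rot': array([-1.79893283e+02, -1.04910091e-02,  1.61159852e+02]), 'ft_force': array([ 0.0305645 , -0.31176829,  0.04403621]), 'wrist_torque': array([-0.0487553 ,  0.01256332,  0.04721332]), 'grip_force': 0.0, 'finger_gap': 85.118482716548}
top [-44.3690742  568.38697269 916.14014545] [[-0.27411697 -0.96164612 -0.00983027]
 [-0.88186356  0.25542635 -0.39632568]
 [ 0.38363596 -0.09997064 -0.91805736]]
top supply_box [(array([ 568., -336.,   -3.]), 0.73)]
top cover_hinge [(array([ 599., -374.,   71.]), 0.58)]
top cover_edge [(array([ 509., -283.,   70.]), 0.67)]
top pry_slot [(array([ 510., -281.,   59.]), 0.59)]
top breaker_tip [(array([ 508
[... 698 characters left out ...]
[-0.12008773 -0.49580945 -0.86008832]
 [ 0.22419682  0.83043269 -0.510017  ]]
side supply_box [(array([ 564., -337.,    2.]), 0.85)]
side cover_hinge [(array([ 601., -379.,   69.]), 0.96)]
side cover_edge []
side pry_slot []
side breaker_tip []
side offcut_mid [(array([ 556., -328.,   87.]), 0.95)]
side can_cap [(array([ 465., -241.,  191.]), 0.98)]
side can_foot [(array([ 465., -237.,    0.]), 0.79)]
side driver_handle [(array([414.,  73.,   8.]), 0.58)]
side driver_tip []
side oil_bottle [(array([ 463., -440.,   -4.]), 0.6)]
side vee_block [(array([ 668., -464.,    0.]), 0.65)]
side tape_measure [(array([ 566., -523.,    3.]), 0.94), (array([ 667., -464.,   -1.]), 0.26)]
side belt_place []
```

View pics/top0.png

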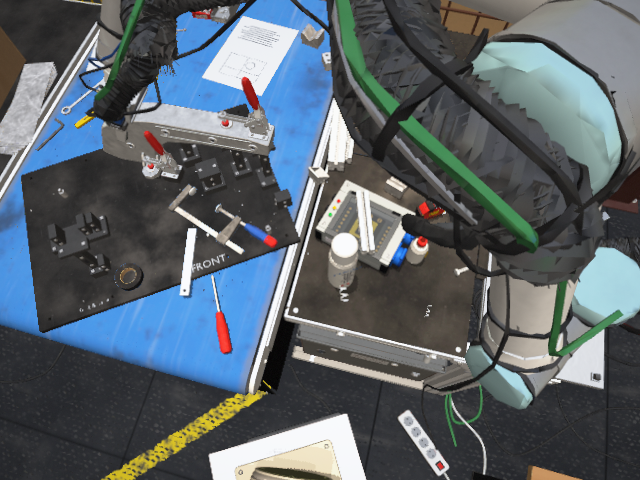

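View pics/side0.png

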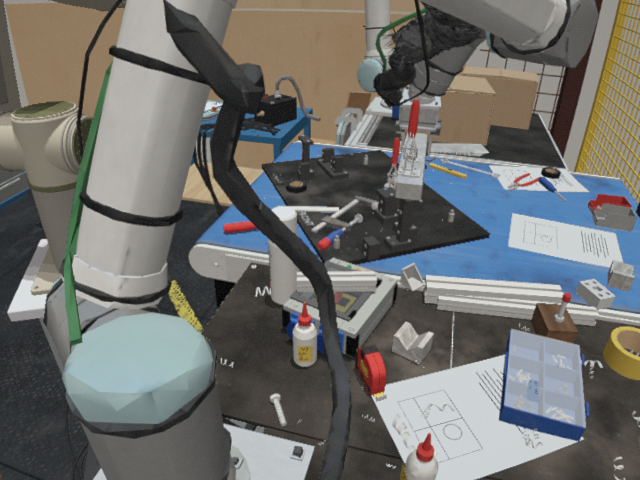

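The top view shows the can at about (343,250), the offcut lying across the cover at (365,220), and the driver with its handle at (223,333) and tip at (212,275). The side view confirms these, with the can at (284,255). The box yaw is about -46°. I'll take the can first.

```bash
cat > h.py <<'E'
from bench import *
import numpy as np, cv2
from scipy.spatial.transform import Rotation as Ro
def go(p,rpy=None,q=True):
    "tool-frame shift (cm), turn (rad) from present pose to world p; translation in present axes"
    s=sense();R=Ro.from_euler("xyz",s["tcp_rot"],degrees=True)
    d=R.inv().apply(np.array(p)-s["tool_pos"])/10
    t=(R.inv()*Ro.from_euler("xyz",rpy,degrees=True)).as_rotvec() if rpy is not None else np.zeros(3)
    n=max(np.linalg.norm(d)/4.1,np.degrees(np.linalg.norm(t))/7.1)
    print("at",s["tool_pos"].round(1),s["tcp_rot"].round(1),"shift",d.round(2),"turn",t.round(3),"rows>=",round(n,2),"per row",(d/np.ceil(n)).round(2))
def pix(c,X):
    Y=c["R"]@np.array(X,float)+c["t"];u=Y[:2]/Y[2];u=u*(1+c["k1"]*(u@u));K=c["intrinsics"];return K[:2,:2]@u+K[:2,2]
def ray(c,uv,z):
    "world point at height z of pixel"
    K=c["intrinsics"];y=(np.linalg.inv(K)@[*uv,1])[:2];u=y.copy()
    for _ in range(20):u=y/(1+c["k1"]*(u@u))
    o=-c["R"].T@c["t"];d=c["R"].T@np.array([*u,1]);return o+d*(z-o[2])/d[2]
E
python3 -m handwheel '[[1,-3.15,-2.6,-0.26,0,0,0],[1,-3.15,-2.6,-0.26,0,0,0],[1,-3.15,-2.6,-0.26,0,0,0],[1,-3.15,-2.6,-0.26,0,0,0],[1,-3.15,-2.6,-0.26,0,0,0],[1,-3.15,-2.6,-0.26,0,0,0],[1,-3.15,-2.6,-0.26,0,0,0],[1,-3.15,-2.6,-0.26,0,0,0],[1,-3.15,-2.6,-0.26,0,0,0],[1,-3.15,-2.6,-0.26,0,0,0],[1,-3.15,-2.6,-0.26,0,0,0],[1,-3.15,-2.6,-0.26,0,0,0]]' 40
python3 -c "
from h import *
go([465.5,-240,255])"
```

```text
time: 2.5
tool_pos: [451.5, 148.6, 246.5]
tcp_rot: [180.0, 0.0, 161.2]
ft_force: [0.8, 1.1, -0.3]
finger_gap: 85.2
grip_force: 0.0
at [451.5 148.6 246.5] [180.    0.  161.2] shift [-13.88 -36.33  -0.86] turn [0. 0. 0.] rows>= 9.49 per row [-1.39 -3.63 -0.09]
```

```bash
python3 -m handwheel '[[1,-1.39,-3.63,-0.09,0,0,0],[1,-1.39,-3.63,-0.09,0,0,0],[1,-1.39,-3.63,-0.09,0,0,0],[1,-1.39,-3.63,-0.09,0,0,0],[1,-1.39,-3.63,-0.09,0,0,0],[1,-1.39,-3.63,-0.09,0,0,0],[1,-1.39,-3.63,-0.09,0,0,0],[1,-1.39,-3.63,-0.09,0,0,0],[1,-1.39,-3.63,-0.09,0,0,0],[1,-1.39,-3.63,-0.09,0,0,0],[1,0,0,0,0,0,0]]'
python3 -c "
from h import *
p=snapshot('wrist');cv2.imwrite('pics/w1.png',p['image'][:,:,::-1])
for q in ['can_cap','offcut_mid','cover_hinge']: print(q,[(r['location'].round(1),r['conf']) for r in place_of(p,q)[:1]])
go([465.5,-240,187])"
```

```text
time: 3.42
tool_pos: [464.2, -244.1, 254.8]
tcp_rot: [-179.8, 0.0, 160.9]
ft_force: [1.0, -0.6, 0.2]
finger_gap: 85.6
grip_force: 0.0Traceback (most recent call last):
  File "<string>", line 4, in <module>
    for q in ['can_cap','offcut_mid','cover_hinge']: print(q,[(r['location'].round(1),r['conf']) for r in place_of(p,q)[:1]])
                                                               ^^^^^^^^^^^^^^^^^^^
AttributeError: 'list' object has no attribute 'round'. Did you mean: 'count'?
```

View pics/w1.png

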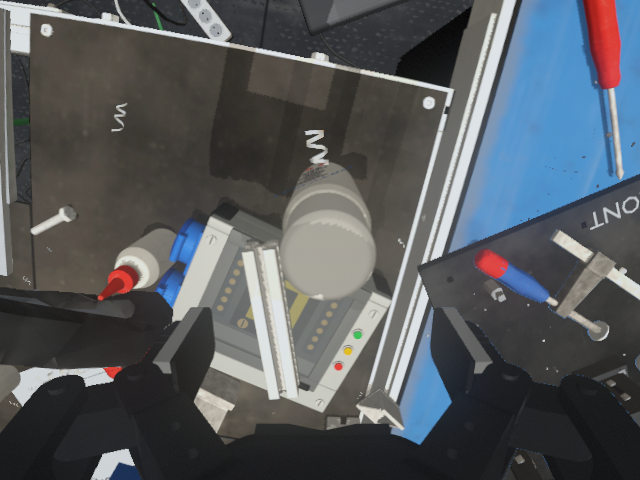

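The wrist view shows the cap at (328,252) and the offcut from (255,245) to (290,395), both on the box. The fingers are clear of everything.

```bash
cat >> h.py <<'E'
def loc(p,*qs):
    for q in qs: print(q,[(np.round(r['location'],1),round(r['conf'],2)) for r in place_of(p,q)[:1]])
E
python3 -c "
from h import *
p=snapshot('wrist')
loc(p,'can_cap','offcut_mid','cover_hinge')
m=trace(p,'offcut_mid')[0]['pixels'].astype(np.uint8)
b=cv2.minAreaRect(np.argwhere(m)[:,::-1].astype(np.float32));B=cv2.boxPoints(b);W=np.array([ray(p,x,101)[:2] for x in B]);print(B.round(),W.round(),W.mean(0))
go([465.5,-240,187])"
```

```text
can_cap [(array([ 671. , -468. ,   -4.7]), 0.72)]
offcut_mid [(array([ 552. , -328.8,   83.9]), 0.6)]
cover_hinge [(array([ 600.3, -375.4,   70.4]), 0.88)]
[[234. 245.]
 [272. 239.]
 [297. 397.]
 [259. 403.]] [[ 467. -321.]
 [ 472. -288.]
 [ 636. -325.]
 [ 631. -364.]] [ 551.4301561 -324.7813979]
at [ 465.4 -236.6  255.2] [180.    0.  161.3] shift [-0.12 -0.32  6.82] turn [0. 0. 0.] rows>= 1.67 per row [-0.06 -0.16  3.41]
```

```bash
python3 -m handwheel '[[1,-0.05,-0.2,2.2,0,0,0],[1,0,-0.1,2.3,0,0,0],[1,0,0,2.3,0,0,0],[1,0,0,0,0,0,0],[-1,0,0,0,0,0,0],[-1,0,0,0,0,0,0],[-1,0,0,0,0,0,0],[-1,0,0,0,0,0,0],[-1,0,0,0,0,0,0],[-1,0,0,0,0,0,0]]' 40
```

```text
time: 4.6
tool_pos: [465.9, -241.6, 189.6]
tcp_rot: [-180.0, 0.2, 161.2]
ft_force: [-1.0, 0.0, 7.3]
finger_gap: 54.4
grip_force: 42.8
```

```bash
python3 -m handwheel '[[-1,0,0,-1.5,0,0,0],[-1,0,0,-2.5,0,0,0],[-1,0,0,-2.5,0,0,0],[-1,0,0,0,0,0,0]]'
python3 -c "
from h import *
go([490,245,250])"
```

```text
time: 4.93
tool_pos: [466.7, -242.3, 258.4]
tcp_rot: [-179.9, 0.5, 161.2]
ft_force: [1.5, -0.5, -1.2]
finger_gap: 54.7
grip_force: 43.3
at [ 466.7 -242.3  258.4] [-179.9    0.5  161.2] shift [13.54 46.87  0.62] turn [0. 0. 0.] rows>= 11.9 per row [1.13 3.91 0.05]
```

```bash
python3 -m handwheel '[[-1,0.5,1.7,0,0,0,0],[-1,0.9,3.1,0,0,0,0],[-1,1.13,3.9,0,0,0,0],[-1,1.13,3.9,0,0,0,0],[-1,1.13,3.9,0,0,0,0],[-1,1.13,3.9,0,0,0,0],[-1,1.13,3.9,0,0,0,0],[-1,1.13,3.9,0,0,0,0],[-1,1.13,3.9,0,0,0,0],[-1,1.13,3.9,0,0,0,0],[-1,1.13,3.9,0,0,0,0],[-1,1.0,3.5,0,0,0,0]]'
python3 -m handwheel '[[-1,0.6,2.1,0,0,0,0],[-1,0.4,1.4,0,0,0,0],[-1,0,0,0,0,0,0],[-1,0,0,1,0,0,0],[-1,0,0,2,0,0,0],[-1,0,0,2,0,0,0],[-1,0,0,0,0,0,0],[-1,0,0,0,0,0,0]]'
python3 -c "
from h import *
p=snapshot('top');cv2.imwrite('pics/t2.png',p['image'][:,:,::-1])
loc(p,'can_cap','can_foot')
print(sense()['ft_force'],sense()['tool_pos'])"
```

```text
time: 5.93
tool_pos: [485.2, 213.0, 251.6]
tcp_rot: [180.0, -0.0, 161.2]
ft_force: [1.1, -0.2, -1.6]
finger_gap: 54.5
grip_force: 43.4
time: 6.6
tool_pos: [486.6, 244.9, 200.2]
tcp_rot: [-179.8, -0.2, 161.1]
ft_force: [0.1, 0.4, -1.8]
finger_gap: 54.6
grip_force: 43.6
can_cap [(array([489.4, 245.4, 198.4]), 0.87)]
can_foot [(array([480.7, 249. ,   9. ]), 0.8)]
[ 0.69410481 -0.62069633 -2.1398379 ] [488.55405124 246.3276205  203.57874871]
```

View pics/t2.png

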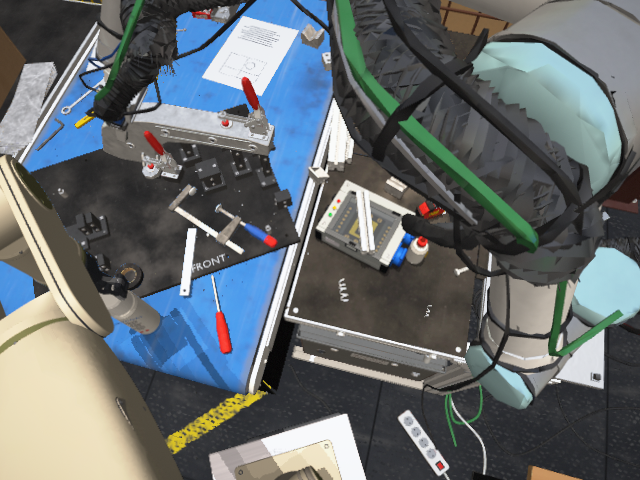

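The can hangs upright over bare belt, with its foot near (150,328) and about 14 mm up. I'll lower it.

```bash
python3 -m handwheel '[[-1,0,0,0.4,0,0,0],[-1,0,0,0.4,0,0,0],[-1,0,0,0.3,0,0,0],[-1,0,0,0.2,0,0,0],[-1,0,0,0,0,0,0]]'
```

```text
time: 7.17
tool_pos: [488.0, 246.8, 189.8]
tcp_rot: [180.0, 0.1, 161.2]
ft_force: [0.7, -1.3, 2.4]
finger_gap: 54.3
grip_force: 44.2
```

```bash
python3 -m handwheel '[[1,0,0,0,0,0,0],[1,0,0,0,0,0,0],[1,0,0,0,0,0,0],[1,0,0,0,0,0,0],[1,0,0,-2,0,0,0],[1,0,0,-3,0,0,0],[1,0,0,-3,0,0,0],[1,0,0,0,0,0,-0.089],[1,0,0,0,0,0,0]]' 40
python3 -c "
from h import *
go([552,-327,160])"
```

```text
time: 7.92
tool_pos: [488.9, 247.3, 271.7]
tcp_rot: [179.8, 0.2, 166.5]
ft_force: [-0.1, 0.7, -0.7]
finger_gap: 85.5
grip_force: 0.0
at [488.9 247.3 271.7] [179.8   0.2 166.5] shift [-19.51 -54.4   11.1 ] turn [0. 0. 0.] rows>= 14.35 per row [-1.3  -3.63  0.74]
```

```bash
python3 -m handwheel '[[1,-1.3,-3.8,0,0,0,0],[1,-1.3,-3.8,0,0,0,0],[1,-1.3,-3.8,0.5,0,0,0],[1,-1.3,-3.8,1,0,0,0],[1,-1.3,-3.8,1,0,0,0],[1,-1.3,-3.8,1,0,0,0],[1,-1.3,-3.8,1,0,0,0],[1,-1.3,-3.8,1,0,0,0],[1,-1.3,-3.8,1,0,0,0],[1,-1.3,-3.8,1,0,0,0],[1,-1.3,-3.8,1,0,0,0],[1,-1.3,-3.6,0.6,0,0,0]]'
python3 -m handwheel '[[1,-1.3,-3.4,0.5,0,0,0],[1,-1.3,-2.8,0,0,0,0],[1,-1.3,-2.8,0,0,0,0],[1,0,0,0,0,0,0],[1,0,0,0,0,0,0]]'
python3 -c "
from h import *
p=snapshot('wrist');cv2.imwrite('pics/w3.png',p['image'][:,:,::-1])
loc(p,'offcut_mid','cover_hinge','pry_slot','cover_edge','supply_box')
m=trace(p,'offcut_mid')[0]['pixels'].astype(np.uint8)
B=cv2.boxPoints(cv2.minAreaRect(np.argwhere(m)[:,::-1].astype(np.float32)));W=np.array([ray(p,x,101)[:2] for x in B]);print(B.round(),W.round(),W.mean(0))
p=snapshot('top');loc(p,'can_cap','can_foot')
go([552,-327,93])"
```

```text
time: 8.92
tool_pos: [529.6, -232.8, 174.9]
tcp_rot: [179.9, -0.2, 166.1]
ft_force: [0.4, 1.0, 0.1]
finger_gap: 85.5
grip_force: 0.0
time: 9.33
tool_pos: [546.6, -329.0, 170.6]
tcp_rot: [179.9, -0.2, 166.0]
ft_force: [-0.6, 0.4, 0.3]
finger_gap: 85.4
grip_force: 0.0
offcut_mid [(array([ 552.2, -328.4,   84.6]), 0.93)]
cover_hinge [(array([ 600.4, -377.2,   69.3]), 0.71)]
pry_slot []
cover_edge [(array([ 506.4, -278. ,   67.9]), 0.75)]
supply_box []
[[301. 127.]
 [351. 127.]
 [351. 362.]
 [301. 362.]] [[ 474. -323.]
 [ 481. -295.]
 [ 637. -330.]
 [ 628. -365.]] [ 554.64723161 -328.3515644 ]
can_cap [(array([489.8, 242.7, 191.4]), 0.81)]
can_foot [(array([485.2, 249.9,  -1.4]), 0.69)]
at [ 548.  -327.5  173.3] [-180.     0.   166.3] shift [-0.37  0.14  8.03] turn [0. 0. 0.] rows>= 1.96 per row [-0.19  0.07  4.02]
```

View pics/w3.png

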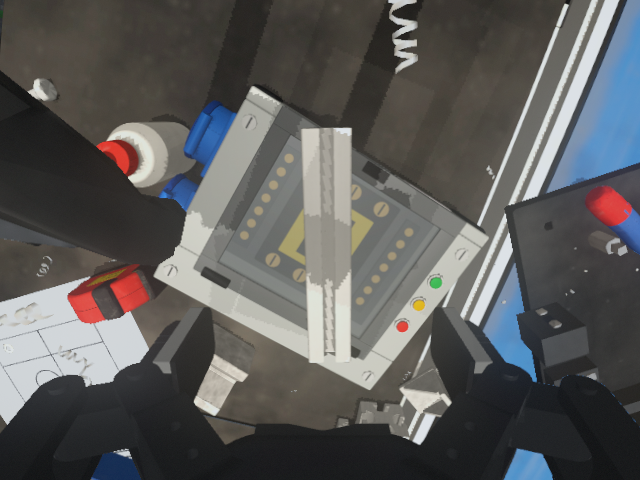

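The offcut is square to the fingers, centred at (326,245). A dark neighbour part comes in from the left at (180,230), so I'll locate it by triangulation.

```bash
python3 -c "
from h import *
w=snapshot('wrist');t=snapshot('top')
cv2.imwrite('pics/t4.png',cv2.resize(t['image'][130:330,290:560,::-1],(800,593)))
print('wristcam',(-w['R'].T@w['t']).round(),w['R'][2].round(2))
for h in (20,100,200,300,400,500,600):
  X=[ray(w,uv,h) for uv in((180,235),(100,180))]; print(h,[x.round() for x in X],[pix(t,x).round() for x in X])
"
```

```text
wristcam [ 474. -309.  332.] [ 0.29 -0.07 -0.95]
20 [array([ 537., -452.,   20.]), array([ 475., -503.,   20.])] [array([410., 226.]), array([436., 242.])]
100 [array([ 521., -416.,  100.]), array([ 475., -453.,  100.])] [array([404., 222.]), array([425., 235.])]
200 [array([ 501., -370.,  200.]), array([ 475., -391.,  200.])] [array([395., 215.]), array([408., 223.])]
300 [array([ 481., -324.,  300.]), array([ 474., -329.,  300.])] [array([384., 208.]), array([388., 210.])]
400 [array([ 460., -278.,  400.]), array([ 474., -267.,  400.])] [array([371., 198.]), array([362., 193.])]
500 [array([ 440., -232.,  500.]), array([ 474., -205.,  500.])] [array([352., 184.]), array([328., 170.])]
600 [array([ 420., -186.,  600.]), array([ 473., -143.,  600.])] [array([327., 166.]), array([283., 140.])]
```

View pics/t4.png

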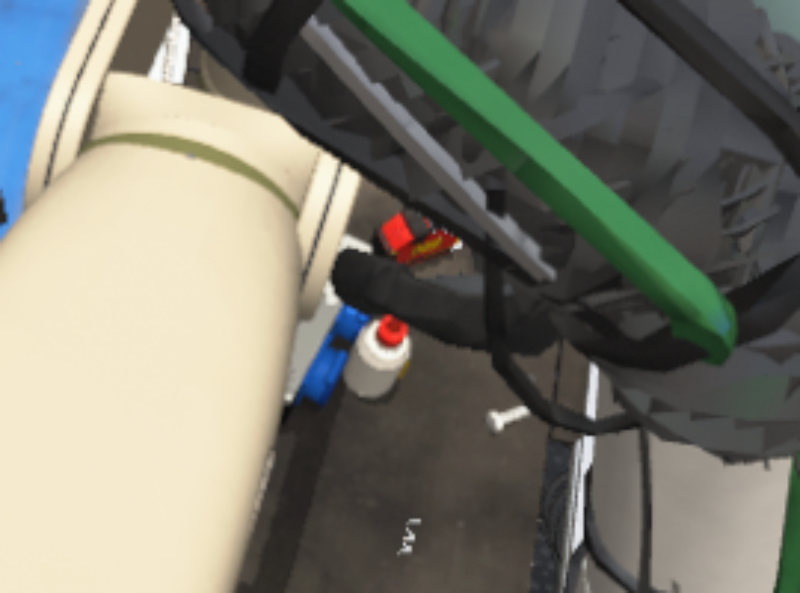

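```bash
python3 -c "
from h import *
w=snapshot('wrist');s=snapshot('side')
im=s['image'][:,:,::-1].copy()
for uv,c in(((180,235),(0,0,255)),((100,180),(0,255,0))):
  for h in (0,50,100,150,200,250,300):
    u=pix(s,ray(w,uv,h));cv2.circle(im,tuple(int(v) for v in u),2,c,-1)
    print(uv,h,u.round())
cv2.imwrite('pics/s5.png',cv2.resize(im[180:400,180:473],(800,600)))
"
```

```text
(180, 235) 0 [348. 360.]
(180, 235) 50 [340. 333.]
(180, 235) 100 [332. 306.]
(180, 235) 150 [324. 278.]
(180, 235) 200 [316. 249.]
(180, 235) 250 [307. 219.]
(180, 235) 300 [299. 189.]
(100, 180) 0 [321. 388.]
(100, 180) 50 [317. 356.]
(100, 180) 100 [313. 323.]
(100, 180) 150 [309. 290.]
(100, 180) 200 [304. 257.]
(100, 180) 250 [300. 224.]
(100, 180) 300 [296. 191.]
```

View pics/s5.png

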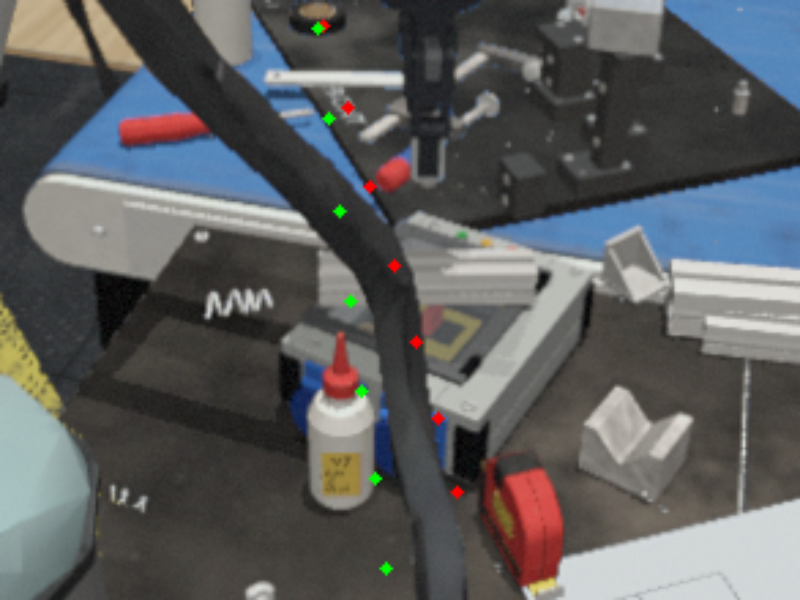

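The crop shows a hanging black hose, right of the box at box y ≈ -80 and about 125 mm up. I'll descend with the fingers partly closed to stay clear of it.

```bash
python3 -m handwheel '[[0.2,-0.2,0.05,0.5,0,0,0],[0.2,-0.2,0.05,1.5,0,0,0],[0.2,0,0,2,0,0,0],[0.2,0,0,2,0,0,0],[0.2,0,0,2,0,0,0],[0.2,0,0,0,0,0,0],[-1,0,0,0,0,0,0],[-1,0,0,0,0,0,0],[-1,0,0,0,0,0,0],[-1,0,0,0,0,0,0]]' 50
```

```text
time: 10.87
tool_pos: [553.0, -328.7, 95.0]
tcp_rot: [-179.9, 0.2, 166.3]
ft_force: [-0.2, -0.3, 0.6]
finger_gap: 2.8
grip_force: 0.0
```

```bash
python3 -c "
from h import *
p=snapshot('wrist');cv2.imwrite('pics/w6.png',p['image'][:,:,::-1])
loc(p,'offcut_mid','cover_hinge')
s=snapshot('side');loc(s,'offcut_mid','cover_hinge')
print(sense()['finger_gap'],sense()['tool_pos'])"
```

```text
offcut_mid [(array([ 553.2, -327.5,   81.4]), 0.68)]
cover_hinge [(array([ 598.9, -376.4,   67.8]), 0.74)]
offcut_mid [(array([ 555.4, -327.9,   87.9]), 0.81)]
cover_hinge [(array([ 602.2, -376.7,   69.1]), 0.67)]
0.08507707535175518 [ 552.05365177 -328.03556997   93.35071014]
```

View pics/w6.png

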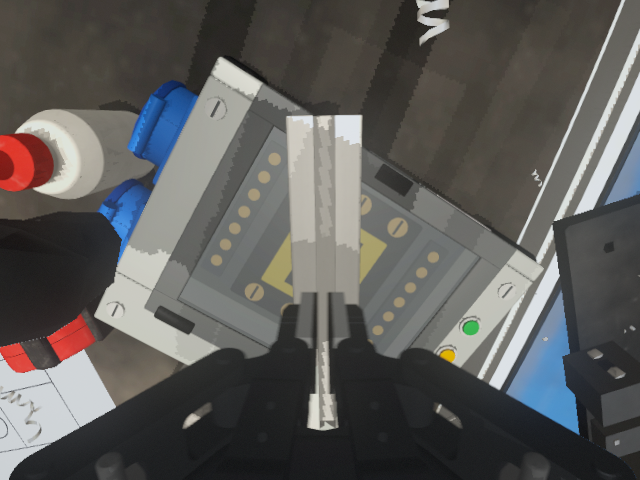

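```bash
python3 -c "
from h import *
p=snapshot('wrist');q=sense();print(q['tool_pos'],q['ft_force'],q['grip_force'],q['finger_gap'],(-p['R'].T@p['t']).round())
for z in (71,76,86,93,101,110,120,130): print(z,pix(p,[552,-328,z]).round())
e=np.array([.9715,-.237,0]);f=np.array([.237,.9715,0])
for a in(-80,80):
  for b in(-15,15): print(a,b,pix(p,np.array([552.5,-328,101])+a*e+b*f).round())
s=snapshot('side');im=s['image'][:,:,::-1];u=pix(s,[552,-328,95]).astype(int);print(u)
cv2.imwrite('pics/s7.png',cv2.resize(im[u[1]-60:u[1]+60,u[0]-80:u[0]+80],(800,600),interpolation=cv2.INTER_CUBIC))
"
```

```text
[ 551.96819886 -327.9671263    93.17700612] [-0.46444022  0.8483879   0.02067361] 0.0 -0.17766974349779327 [ 478. -310.  252.]
71 [322. 273.]
76 [322. 277.]
86 [322. 285.]
93 [322. 292.]
101 [322. 300.]
110 [322. 309.]
120 [322. 322.]
130 [322. 335.]
-80 -15 [283. 110.]
-80 15 [362. 110.]
80 -15 [293. 440.]
80 15 [351. 440.]
[334 278]
```

View pics/s7.png

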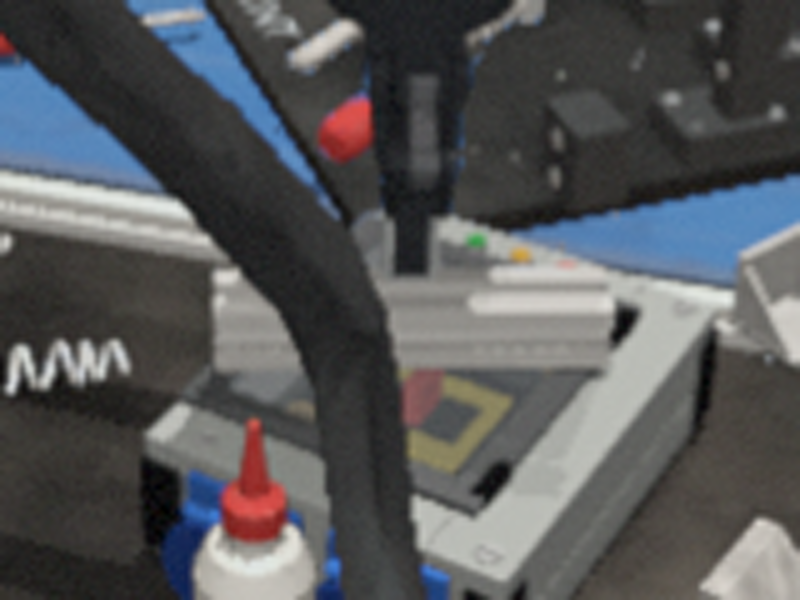

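The side crop shows the closed fingertips ending at or just above the offcut's top face, at crop (415,272), so the tips reach less far than I assumed. I'll probe down in small steps to find contact.

```bash
for i in 1 2 3; do python3 -m handwheel '[[-1,0,0,0.2,0,0,0],[-1,0,0,0,0,0,0]]' | egrep 'tool_pos|ft_f'; done
```

```text
tool_pos: [551.7, -327.8, 90.5]
ft_force: [0.5, 1.0, -0.1]
tool_pos: [551.7, -327.8, 88.4]
ft_force: [-0.5, 0.9, -0.4]
tool_pos: [551.7, -327.8, 86.5]
ft_force: [0.5, -0.9, 0.3]
```

```bash
for i in 1 2 3; do python3 -m handwheel '[[-1,0,0,0.2,0,0,0],[-1,0,0,0,0,0,0]]' | egrep 'tool_pos|ft_f'; done
python3 - <<'E'
from h import *
s=snapshot('side');w=snapshot('wrist')
# darkness profile along projected tool axis: fingers dark vs offcut bright
for n,c in(('side',s),('wrist',w)):
  g=cv2.cvtColor(c['image'],cv2.COLOR_RGB2GRAY)
  print(n,[(z,int(g[tuple(pix(c,[551.7,-327.8,z]).round().astype(int)[::-1])])) for z in range(70,150,5)])
  print(n,[(z,int(g[tuple(pix(c,[541,-325,z]).round().astype(int)[::-1])])) for z in range(70,150,5)])
E
```

```text
tool_pos: [551.9, -328.0, 84.7]
ft_force: [1.0, -0.9, 0.2]
tool_pos: [552.1, -328.0, 84.5]
ft_force: [-4.5, 3.3, 10.3]
tool_pos: [552.2, -328.2, 84.4]
ft_force: [-10.3, 7.4, 21.6]
side [(70, 139), (75, 144), (80, 149), (85, 145), (90, 141), (95, 124), (100, 63), (105, 32), (110, 33), (115, 33), (120, 36), (125, 35), (130, 39), (135, 37), (140, 24), (145, 32)]
side [(70, 33), (75, 34), (80, 44), (85, 52), (90, 47), (95, 51), (100, 93), (105, 127), (110, 117), (115, 113), (120, 117), (125, 91), (130, 98), (135, 59), (140, 52), (145, 57)]
wrist [(70, 144), (75, 143), (80, 143), (85, 94), (90, 49), (95, 49), (100, 48), (105, 46), (110, 43), (115, 40), (120, 39), (125, 45), (130, 43), (135, 39), (140, 37), (145, 38)]
wrist [(70, 143), (75, 144), (80, 144), (85, 144), (90, 143), (95, 143), (100, 143), (105, 143), (110, 52), (115, 50), (120, 49), (125, 46), (130, 44), (135, 40), (140, 39), (145, 44)]
```

Contact came at a reported z of 84.5, so the fingertips really stand about 17 mm short of the TCP, not ahead of it. That also explains the narrow grip high on the can's cap. I'll regrip about 35 mm deeper.

```bash
python3 -m handwheel '[[-1,0,0,-1.5,0,0,0],[0.2,0,0,-1.5,0,0,0],[0.2,0,0,0,0,0,0],[0.2,0,0,0,0,0,0],[0.2,0,0,0,0,0,0]]' 50
python3 -m handwheel '[[0.2,0,0,1,0,0,0],[0.2,0,0,1.2,0,0,0],[0.2,0,0,1.2,0,0,0],[0.2,0,0,1,0,0,0],[0.2,0,0,0,0,0,0]]'
```

```text
time: 12.78
tool_pos: [551.6, -327.7, 110.1]
tcp_rot: [180.0, -0.0, 166.3]
ft_force: [0.6, -0.1, 0.5]
finger_gap: 48.2
grip_force: 0.0
time: 13.2
tool_pos: [549.5, -326.2, 62.1]
tcp_rot: [179.9, -0.4, 166.3]
ft_force: [-0.5, 0.9, -0.6]
finger_gap: 51.2
grip_force: 0.0
```

```bash
python3 -m handwheel '[[0.2,0,0,0.4,0,0,0],[0.2,0,0,0.4,0,0,0],[0.2,0,0,0,0,0,0],[-1,0,0,0,0,0,0],[-1,0,0,0,0,0,0],[-1,0,0,0,0,0,0],[-1,0,0,0,0,0,0]]' 50
```

```text
time: 13.78
tool_pos: [552.4, -328.3, 59.8]
tcp_rot: [-180.0, 0.1, 166.3]
ft_force: [-0.0, -0.2, 1.6]
finger_gap: 29.1
grip_force: 51.1
```

```bash
python3 -m handwheel '[[-1,0,0,-1,0,0,0],[-1,0,0,-2.2,0,0,0],[-1,0,0,-2.2,0,0,0],[-1,0.9,1.8,-0.6,0,0,0],[-1,1.7,3.4,0,0,0,0],[-1,1.8,3.5,0,0,0,0],[-1,1.8,3.5,0,0,0,0],[-1,1.8,3.5,0,0,0,0],[-1,1.8,3.5,0,0,0,0],[-1,1.8,3.5,0,0,0,0],[-1,1.7,3.1,0,0,0,0],[-1,0.8,1.6,0,0,0,0]]'
python3 -m handwheel '[[-1,0,0,0,0,0,0.09],[-1,0,0,0.5,0,0,0.09],[-1,0,0,2,0,0,0.082],[-1,0,0,2.5,0,0,0],[-1,0,0,2.5,0,0,0],[-1,0,0,1.5,0,0,0],[-1,0,0,0,0,0,0],[-1,0,0,0,0,0,0]]'
python3 -c "
from h import *
go([482,-28,-10])
p=snapshot('side');loc(p,'offcut_mid');p=snapshot('wrist');loc(p,'offcut_mid')"
```

```text
time: 14.78
tool_pos: [478.7, -24.9, 119.5]
tcp_rot: [179.9, -0.0, 166.4]
ft_force: [-0.5, -0.2, -1.5]
finger_gap: 28.8
grip_force: 50.6
time: 15.45
tool_pos: [479.3, -28.2, 28.9]
tcp_rot: [-180.0, -0.1, 151.2]
ft_force: [-0.1, -0.1, -1.3]
finger_gap: 29.2
grip_force: 50.6
at [479.3 -28.2  28.9] [-1.800e+02 -1.000e-01  1.512e+02] shift [-0.24  0.15  3.89] turn [0. 0. 0.] rows>= 0.95 per row [-0.24  0.15  3.89]
offcut_mid [(array([483.9, -25.7,  57.2]), 0.69)]
offcut_mid [(array([483.2, -28.4,  52.1]), 0.89)]
```

```bash
python3 -m handwheel '[[-1,0,0,1,0,0,0],[-1,0,0,1,0,0,0],[-1,0,0,1,0,0,0],[-1,0,0,0.6,0,0,0],[-1,0,0,0.3,0,0,0],[-1,0,0,0.2,0,0,0],[-1,0,0,0,0,0,0]]'
```

```text
time: 16.23
tool_pos: [479.4, -28.1, -11.2]
tcp_rot: [-180.0, -0.1, 151.3]
ft_force: [-8.9, 1.8, 16.7]
finger_gap: 29.3
grip_force: 52.8
```

```bash
python3 -m handwheel '[[0.3,0,0,-0.1,0,0,0],[0.3,0,0,0,0,0,0],[0.3,0,0,0,0,0,0],[0.3,0,0,-2,0,0,0],[0.3,0,0,-3.5,0,0,0],[0.3,0,0,-3.5,0,0,-0.11],[0.3,0,0,0,0,0,-0.115],[0.3,0,0,0,0,0,-0.115],[0.3,0,0,0,0,0,-0.11],[0.3,0,0,0,0,0,0]]' 60
python3 -c "
from h import *
p=snapshot('top');loc(p,'offcut_mid','driver_handle','driver_tip','can_foot')
p=snapshot('wrist');loc(p,'offcut_mid','driver_handle','driver_tip')
go([414,74,60])"
```

```text
time: 17.07
tool_pos: [480.1, -28.3, 79.0]
tcp_rot: [180.0, 0.0, 177.3]
ft_force: [0.4, 0.0, -0.2]
finger_gap: 55.7
grip_force: 0.0
offcut_mid []
driver_handle [(array([ 666.1, -468.4,   -3.7]), 0.7)]
driver_tip [(array([551.1,  65.5,  12.7]), 0.61)]
can_foot [(array([484.4, 250.2,  -1.6]), 0.55)]
offcut_mid [(array([480.4, -30. ,  11.1]), 0.65)]
driver_handle [(array([416.6,  69.2,  14.2]), 0.79)]
driver_tip [(array([552.9,  68.9,  10.5]), 0.65)]
at [480.  -28.3  78.9] [-180.   -0.  177.] shift [7.13 9.87 1.89] turn [0. 0. 0.] rows>= 3.0 per row [1.78 2.47 0.47]
```

```bash
python3 -m handwheel '[[0.3,1.75,2.45,0,0,0,0],[0.3,1.75,2.45,0,0,0,0],[0.3,1.75,2.45,0,0,0,0],[0.3,1.75,2.4,0.5,0,0,0],[0.3,0,0,1.5,0,0,-0.01],[0.3,0,0,1,0,0,0],[0.3,0,0,0,0,0,0],[0.3,0,0,0,0,0,0]]' 60
python3 -c "
from h import *
p=snapshot('wrist');loc(p,'driver_handle','driver_tip')
m=trace(p,'driver_handle')[0]['pixels'].astype(np.uint8)
x=np.argwhere(m)[:,::-1].astype(np.float32)
B=cv2.boxPoints(cv2.minAreaRect(x));print(B.round());W=np.array([ray(p,b,13.5)[:2] for b in B]);print(W.round(1),W.mean(0))
go([414.5,72,-14])"
```

```text
time: 18.18
tool_pos: [414.8, 72.2, 48.5]
tcp_rot: [-180.0, -0.1, 177.6]
ft_force: [-0.0, 0.2, 0.0]
finger_gap: 55.4
grip_force: 0.0
driver_handle [(array([416. ,  69.7,  15.9]), 0.75)]
driver_tip []
[[291. 151.]
 [345. 150.]
 [349. 430.]
 [296. 430.]]
[[353.3  59.2]
 [354.   85.8]
 [530.5  84.4]
 [529.8  49.9]] [441.87576386  69.79137622]
at [416.   72.2  49.7] [1.800e+02 1.000e-01 1.775e+02] shift [ 0.16 -0.02  6.37] turn [0. 0. 0.] rows>= 1.55 per row [ 0.08 -0.01  3.18]
```

```bash
python3 -m handwheel '[[0.3,0.1,-0.1,2,0,0,0],[0.3,0,0,2,0,0,0],[0.3,0,0,1.6,0,0,0],[0.3,0,0,0.7,0,0,0],[0.3,0,0,0,0,0,0],[-1,0,0,0,0,0,0],[-1,0,0,0,0,0,0],[-1,0,0,0,0,0,0],[-1,0,0,0,0,0,0]]' 80
```

```text
time: 19.13
tool_pos: [415.8, 71.8, -12.4]
tcp_rot: [180.0, 0.2, 177.6]
ft_force: [-0.9, -0.3, 6.0]
finger_gap: 25.1
grip_force: 79.1
```

```bash
python3 -m handwheel '[[-1,0,0,-1,0,0,0],[-1,0,0,-3,0,0,0],[-1,0,0,-3,0,0,0],[-1,0.3,-2.5,0,0,0,0],[-1,0.3,-3.5,0,0,0,0],[-1,0.3,-3.5,0,0,0,0],[-1,0.3,-3.5,0,0,0,0],[-1,0.3,-3.5,0,0,0,0],[-1,0.3,-3.5,0,0,0,0],[-1,0.3,-2.7,0,0,0,0],[-1,0,0,0,0,0,0.11],[-1,0,0,0,0,0,0.11]]'
python3 -m handwheel '[[-1,0,0,0,0,0,0.112],[-1,0,0,0,0,0,0.112],[-1,0,0,0,0,0,0.112],[-1,0,0,0,0,0,0.112],[-1,0,0,0,0,0,0.11],[-1,0,0,0,0,0,0],[-1,0,0,0,0,0,0]]'
python3 -c "
from h import *
for n in('top','side','wrist'):
  p=snapshot(n);print(n,p['shot']);loc(p,'driver_handle','driver_tip','pry_slot','cover_edge','cover_hinge')
go([385,-154,33])"
```

```text
time: 20.13
tool_pos: [383.5, -156.0, 57.0]
tcp_rot: [-180.0, 0.1, 164.6]
ft_force: [-0.0, 0.2, -1.4]
finger_gap: 25.0
grip_force: 78.6
time: 20.72
tool_pos: [383.8, -154.2, 56.6]
tcp_rot: [180.0, 0.0, 133.2]
ft_force: [0.2, 0.1, -1.4]
finger_gap: 25.2
grip_force: 78.5
top 23
driver_handle [(array([ 379.4, -148.8,   83.2]), 0.77)]
driver_tip [(array([ 5.673e+02, -5.272e+02,  3.000e-01]), 0.54)]
pry_slot [(array([ 512.8, -280.8,   57.9]), 0.74)]
cover_edge [(array([ 508.9, -282.9,   72.2]), 0.59)]
cover_hinge [(array([ 599.5, -377.7,   69.6]), 0.82)]
side 24
driver_handle [(array([ 382.3, -151.8,   76.8]), 0.87)]
driver_tip [(array([ 670.5, -462.4,    1.2]), 0.75)]
pry_slot [(array([ 511.1, -282. ,   58.8]), 0.6)]
cover_edge [(array([ 511.6, -275.1,   71.8]), 0.75)]
cover_hinge [(array([ 566.7, -523.9,    1.4]), 0.72)]
wrist 25
driver_handle [(array([ 382.1, -154.1,   85.4]), 0.73)]
driver_tip []
pry_slot []
cover_edge []
cover_hinge []
at [ 383.7 -154.2   56. ] [180.   0. 133.] shift [-0.08  0.11  2.3 ] turn [0. 0. 0.] rows>= 0.56 per row [-0.08  0.11  2.3 ]
```

Run:
```python
from h import *
e=np.array([.695,-.719])
for n in('wrist','top'):
  p=snapshot(n);r=trace(p,'driver_handle');
  if not r: continue
  m=r[0]['pixels'];x=np.argwhere(m)[:,::-1]
  W=np.array([ray(p,b,83)[:2] for b in x]);a=W@e;print(n,r[0]['conf'],len(x))
  T=W[a>a.max()-4];print('tip',T.mean(0).round(1),'end',W[a<a.min()+4].mean(0).round(1),'len',np.ptp(a).round(1))
  for k in (0,40,80): 
    q=W[(a>a.max()-k-8)&(a<=a.max()-k)];print(k,q.mean(0).round(1),np.round(np.ptp(q@[.719,.695]),1))
  if n=='top':
    r=trace(p,'supply_box')
    for z in(66,): 
      x=np.argwhere(r[0]['pixels'])[:,::-1];W=np.array([ray(p,b,z)[:2] for b in x]);d=(W-[564.4,-338.9]);print('box x',np.percentile(d@e,[1,50,99]).round(),'y',np.percentile(d@[.719,.695],[1,50,99]).round())
```

```text
wrist 0.79 15490
tip [ 420.4 -190.7] end [ 342.8 -110.4] len 116.1
0 [ 419.  -189.3] 5.8
40 [ 391.4 -160.6] 23.6
80 [ 363.5 -132.1] 25.4
```

Run:
```python
from h import *
tip=np.array([481.8,-254.2]);e=np.array([.695,-.719])
p=snapshot('side');g=cv2.cvtColor(p['image'],cv2.COLOR_RGB2GRAY)
for k in(-6,3,10,30,50,75):
  P=tip-k*e
  print(k,pix(p,[*P,82]).round(),[(z,int(g[tuple(pix(p,[*P,z]).round().astype(int)[::-1])])) for z in range(66,100,2)])
```

```text
-6 [296. 269.] [(66, 65), (68, 63), (70, 63), (72, 61), (74, 64), (76, 70), (78, 70), (80, 92), (82, 128), (84, 145), (86, 145), (88, 151), (90, 130), (92, 72), (94, 31), (96, 31), (98, 31)]
3 [292. 268.] [(66, 65), (68, 67), (70, 68), (72, 68), (74, 66), (76, 68), (78, 104), (80, 104), (82, 141), (84, 155), (86, 187), (88, 187), (90, 189), (92, 161), (94, 147), (96, 151), (98, 151)]
10 [289. 267.] [(66, 72), (68, 68), (70, 71), (72, 67), (74, 70), (76, 72), (78, 112), (80, 112), (82, 167), (84, 206), (86, 209), (88, 209), (90, 180), (92, 152), (94, 156), (96, 192), (98, 192)]
30 [282. 264.] [(66, 62), (68, 65), (70, 65), (72, 74), (74, 120), (76, 138), (78, 138), (80, 162), (82, 200), (84, 198), (86, 167), (88, 167), (90, 152), (92, 181), (94, 215), (96, 215), (98, 228)]
50 [274. 261.] [(66, 61), (68, 61), (70, 81), (72, 103), (74, 122), (76, 122), (78, 155), (80, 175), (82, 193), (84, 193), (86, 194), (88, 177), (90, 205), (92, 224), (94, 224), (96, 211), (98, 159)]
75 [265. 258.] [(66, 121), (68, 144), (70, 157), (72, 157), (74, 193), (76, 186), (78, 140), (80, 140), (82, 153), (84, 189), (86, 214), (88, 214), (90, 222), (92, 186), (94, 92), (96, 92), (98, 106)]
```

```bash
python3 -m handwheel '[[-1,0,0.1,1.3,0,0,0],[-1,-1,0,1.2,0,0,0],[-1,-2,0,0,0,0,0],[-1,-0.5,0,0,0,0,0],[-1,0,0,0,0,0,0]]'
for i in 1 2 3; do python3 -m handwheel '[[-1,-0.3,0,0,0,0,0],[-1,-0.3,0,0,0,0,0],[-1,0,0,0,0,0,0]]'|egrep 'tool_pos|ft_f'; done
```

```text
time: 22.28
tool_pos: [409.0, -179.9, 31.3]
tcp_rot: [180.0, 0.0, 133.0]
ft_force: [0.5, -0.5, -0.3]
finger_gap: 25.0
grip_force: 78.5
tool_pos: [412.6, -183.6, 31.3]
ft_force: [0.8, -0.2, -0.3]
tool_pos: [416.9, -188.2, 31.3]
ft_force: [-0.0, -0.2, -1.1]
tool_pos: [421.0, -192.7, 31.2]
ft_force: [0.1, 0.5, -0.7]
```

```bash
python3 -m handwheel '[[-1,-0.3,0,0,0,0,0],[-1,-0.3,0,0,0,0,0],[-1,-0.3,0,0,0,0,0],[-1,-0.3,0,0,0,0,0],[-1,-0.1,0,0,0,0,0],[-1,0,0,0,0,0,0]]'|egrep 'tool_pos|ft_f'
python3 -m handwheel '[[-1,0,0,-0.4,0,0,0],[-1,0,0,-0.4,0,0,0],[-1,0,0,0,0,0,0]]'|egrep 'tool_pos|ft_f'
python3 -m handwheel '[[-1,0,0,-0.4,0,0,0],[-1,0,0,-0.4,0,0,0],[-1,0,0,0,0,0,0]]'|egrep 'tool_pos|ft_f'
```

```text
tool_pos: [429.6, -202.0, 31.0]
ft_force: [-0.6, -0.7, -2.0]
tool_pos: [429.6, -201.8, 39.8]
ft_force: [-0.2, 0.1, -1.6]
tool_pos: [429.7, -201.9, 47.9]
ft_force: [-2.0, 0.6, -2.6]
```

```bash
python3 -m handwheel '[[-1,-0.2,0,-0.8,0,0,0],[-1,-0.2,0,-0.8,0,0,0],[-1,-0.2,0,-0.9,0,0,0],[-1,-0.5,0,-1,0,0,0],[-1,-0.5,0,-1,0,0,0],[-1,-0.5,0,-1,0,0,0],[-1,0,0,0,0,0,0]]'
python3 -c "
from h import *
for n in('top','side'):
  p=snapshot(n);loc(p,'cover_edge','cover_hinge','driver_handle')"
```

```text
time: 24.62
tool_pos: [446.2, -219.1, 105.5]
tcp_rot: [179.9, 0.3, 133.0]
ft_force: [1.1, -0.3, -0.8]
finger_gap: 24.8
grip_force: 78.4
cover_edge []
cover_hinge [(array([ 600.2, -376.2,   68.8]), 0.62)]
driver_handle [(array([ 442.2, -214.4,  130.5]), 0.56)]
cover_edge [(array([ 529.9, -299.8,  156.5]), 0.72)]
cover_hinge [(array([ 603. , -378.1,   67.9]), 0.9)]
driver_handle [(array([ 440.3, -214.9,  124. ]), 0.68)]
```

```bash
python3 -m handwheel '[[-1,-1.1,0,-1.2,0,0,0],[-1,-1.1,0,-1.1,0,0,0],[-1,-1.3,0,-0.8,0,0,0],[-1,-1.4,0,-0.8,0,0,0],[-1,-1.5,0,-0.4,0,0,0],[-1,-1.6,0,-0.3,0,0,0],[-1,-1.6,0,0.1,0,0,0],[-1,-1.5,0,0.2,0,0,0],[-1,-1.2,0,0.4,0,0,0],[-1,-1.2,0,0.5,0,0,0],[-1,0,0,0,0,0,0]]'
python3 -c "
from h import *
for n in('top','side'):
  p=snapshot(n);loc(p,'cover_edge','cover_hinge','breaker_tip')"
```

```text
time: 25.93
tool_pos: [536.0, -316.5, 134.3]
tcp_rot: [-180.0, -0.1, 133.0]
ft_force: [0.1, -0.0, -1.9]
finger_gap: 25.0
grip_force: 78.5
cover_edge [(array([ 563.3, -527.8,    4. ]), 0.29)]
cover_hinge []
breaker_tip [(array([ 5.688e+02, -5.271e+02,  4.000e-01]), 0.75)]
cover_edge [(array([ 648.8, -420.9,  182.9]), 0.95)]
cover_hinge [(array([ 600.5, -377.4,   67.7]), 0.83)]
breaker_tip [(array([ 561.3, -335.6,   62.1]), 0.54)]
```

```bash
python3 -m handwheel '[[-1,2,0,0,0,0,0],[-1,3.5,0,0,0,0,0],[-1,4,0,0,0,0,0],[-1,4,0,0,0,0,0],[-1,3.5,0,0,0,0,0],[-1,0,0,0,0,0,-0.12],[-1,0,0,0,0,0,-0.12],[-1,0,0,0,0,0,-0.12],[-1,0,0,0,0,0,-0.12],[-1,0,0,0,0,0,-0.12],[-1,0,0,0,0,0,-0.12],[-1,0,0,0,0,0,-0.06]]'
python3 -c "
from h import *
go([415,73,40],[180,0,177.6])"
```

```text
time: 27.33
tool_pos: [419.9, -191.4, 136.4]
tcp_rot: [-180.0, 0.0, 178.1]
ft_force: [0.6, 0.1, -1.7]
finger_gap: 25.1
grip_force: 78.4
at [ 419.9 -191.4  136.4] [-180.     0.   178.1] shift [ 1.36 26.42  9.63] turn [-0.     0.001  0.009] rows>= 6.87 per row [0.19 3.77 1.38]
```

```bash
python3 -m handwheel '[[-1,0.1,2,0,0,0,0],[-1,0.2,3.5,0.6,0,0,0],[-1,0.2,3.7,1.2,0,0,0],[-1,0.2,3.7,1.4,0,0,0],[-1,0.2,3.7,1.4,0,0,0],[-1,0.2,3.7,1.4,0,0,0],[-1,0.2,3.6,1.4,0,0,0],[-1,0,2.5,1.4,0,0,0],[-1,0,0,2,0,0,0],[-1,0,0,2,0,0,0],[-1,0,0,0,0,0,0]]'
python3 -c "
from h import *
p=snapshot('wrist');loc(p,'driver_handle','driver_tip')
p=snapshot('top');loc(p,'driver_handle','driver_tip')"
```

```text
time: 28.25
tool_pos: [414.1, 73.4, 4.7]
tcp_rot: [-180.0, -0.3, 177.8]
ft_force: [-1.2, 0.2, -1.7]
finger_gap: 25.1
grip_force: 78.7
driver_handle [(array([412.4,  69. ,  30.5]), 0.55)]
driver_tip []
driver_handle []
driver_tip []
```

```bash
python3 -m handwheel '[[-1,0,0,0.6,0,0,0],[-1,0,0,0.5,0,0,0],[-1,0,0,0.3,0,0,0],[-1,0,0,0,0,0,0]]'; python3 -m handwheel '[[-1,0,0,0.2,0,0,0],[-1,0,0,0.1,0,0,0],[-1,0,0,0,0,0,0]]'
```

```text
time: 28.88
tool_pos: [416.5, 72.7, -7.0]
tcp_rot: [-180.0, -0.1, 177.7]
ft_force: [-1.0, 0.3, -2.0]
finger_gap: 25.1
grip_force: 78.7
time: 29.13
tool_pos: [417.2, 72.8, -9.3]
tcp_rot: [-180.0, -0.0, 177.7]
ft_force: [-0.3, 1.0, -0.6]
finger_gap: 24.8
grip_force: 78.7
```

```bash
python3 -m handwheel '[[-1,0,0,0.2,0,0,0],[-1,0,0,0.1,0,0,0],[-1,0,0,0,0,0,0],[0.3,0,0,0,0,0,0],[0.3,0,0,0,0,0,0],[0.3,0,0,0,0,0,0],[0.3,0,0,-2,0,0,0],[0.3,0,0,-3.5,0,0,0],[0.3,0,0,-3.5,0,0,0],[0.3,0,0,-3,0,0,0],[0.3,0,0,0,0,0,0]]'
python3 -c "
from h import *
p=snapshot('wrist');loc(p,'driver_handle','driver_tip')
p=snapshot('top');loc(p,'driver_handle','driver_tip','offcut_mid')
p=snapshot('side');loc(p,'driver_handle','driver_tip','cover_edge','offcut_mid','breaker_tip')
go([0,0,0],[180,0,134])"
```

```text
time: 30.05
tool_pos: [421.9, 73.1, 115.1]
tcp_rot: [179.9, 0.6, 177.7]
ft_force: [0.4, -0.2, 0.6]
finger_gap: 55.5
grip_force: 0.0
driver_handle [(array([417. ,  71.7,  12.7]), 0.7)]
driver_tip [(array([556.1,  66.8,  10.4]), 0.83)]
driver_handle [(array([414.6,  74.2,  12.1]), 0.59)]
driver_tip [(array([483.7, 248.8,  -0.5]), 0.69)]
offcut_mid [(array([477.5, -27.6,  10.8]), 0.96)]
driver_handle []
driver_tip [(array([553.3,  71.6,  13.7]), 0.7)]
cover_edge [(array([ 650.9, -424.4,  183.1]), 0.85)]
offcut_mid [(array([483.4, -29.8,  17. ]), 0.81)]
breaker_tip [(array([ 559.4, -330.2,   62.9]), 0.58)]
at [417.2  72.8 107.7] [-180.    -0.   177.7] shift [41.39 -8.93 10.79] turn [-0.    -0.001  0.763] rows>= 10.66 per row [ 3.76 -0.81  0.98]
```

```bash
python3 -m handwheel '[[-1,0,0,0,0,0,0.109],[-1,0,0,0,0,0,0.109],[-1,0,0,0,0,0,0.109],[-1,0,0,0,0,0,0.109],[-1,0,0,0,0,0,0.109],[-1,0,0,0,0,0,0.109],[-1,0,0,0,0,0,0.109],[-1,-2,-1,0,0,0,0],[-1,-3.4,-1.5,0,0,0,0],[-1,-3.5,-1.5,0,0,0,0],[-1,-3.5,-1.5,0,0,0,0],[-1,-3.5,-1.5,0,0,0,0]]'
python3 -m handwheel '[[-1,-3.5,-1.5,0,0,0,0],[-1,-3.5,-1.5,0,0,0,0],[-1,-3.5,-1.5,0,0,0,0],[-1,-3.5,-1.5,0,0,0,0],[-1,-3,-1.4,0,0,0,0],[-1,0,0,0,0,0,0]]'
python3 -c "
from h import *
go([578.3,-353.7,80],[180,0,134])
p=snapshot('wrist');loc(p,'breaker_tip','supply_box','cover_hinge')"
```

```text
time: 31.7
tool_pos: [478.0, -91.9, 108.1]
tcp_rot: [180.0, 0.0, 134.0]
ft_force: [1.3, 0.8, 0.1]
finger_gap: -0.2
grip_force: 0.0
time: 32.2
tool_pos: [543.2, -269.6, 107.5]
tcp_rot: [-179.9, 0.1, 133.8]
ft_force: [1.0, 0.6, -0.2]
finger_gap: -0.1
grip_force: 0.0
at [ 543.2 -269.6  107.5] [-1.799e+02  1.000e-01  1.338e+02] shift [-8.5  -3.28  2.77] turn [-0.001  0.002 -0.004] rows>= 2.32 per row [-2.83 -1.09  0.92]
breaker_tip [(array([ 562.2, -329.2,   61.3]), 0.57)]
supply_box [(array([ 5.618e+02, -3.406e+02,  5.000e-01]), 0.96)]
cover_hinge []
```

```bash
python3 -m handwheel '[[-1,-2.8,-1,0,0,0,0],[-1,-2.8,-1,0.5,0,0,0],[-1,-2.8,-1,0.5,0,0,0],[-1,0,0,0,0,0,0],[-1,0,0,0,0,0,0]]'
python3 -c "
from h import *
go([578.3,-353.7,31],[180,0,134])
p=snapshot('wrist');im=p['image'][:,:,::-1].copy()
for X in([578.3,-353.7,115],[578.3,-353.7,48],[558.8,-333.6,58],[561,-331,62]):
  cv2.circle(im,tuple(pix(p,X).astype(int)),4,(255,0,255),1)
cv2.imwrite('pics/w8.png',im)"
```

```text
time: 32.82
tool_pos: [578.9, -344.6, 96.9]
tcp_rot: [-180.0, -0.1, 134.0]
ft_force: [-0.1, -0.2, 0.7]
finger_gap: 0.0
grip_force: 0.0
at [ 578.9 -344.6   96.9] [-1.80e+02 -1.00e-01  1.34e+02] shift [-0.63 -0.68  6.59] turn [-0.    -0.002  0.   ] rows>= 1.62 per row [-0.31 -0.34  3.3 ]
```

View pics/w8.png

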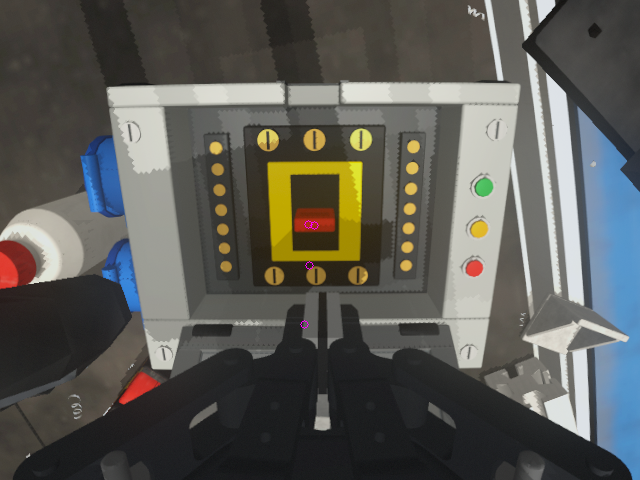

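The cover stands open. The red handle is at (315,220) in the recess, and my target spot behind it, marked at (309,266), is clear. The gripper is aligned to within a few millimetres, so I'll go down behind the handle.

```bash
python3 -m handwheel '[[-1,-0.5,-0.5,0,0,0,0],[-1,0,0,1.5,0,0,0],[-1,0,0,2,0,0,0],[-1,0,0,2,0,0,0],[-1,0,0,0.7,0,0,0],[-1,0,0,0.3,0,0,0],[-1,0,0,0,0,0,0]]'
for i in 1 2; do python3 -m handwheel '[[-1,0.5,0,0,0,0,0],[-1,0.5,0,0,0,0,0],[-1,0,0,0,0,0,0]]' | egrep 'tool_pos|ft_f'; done
```

```text
time: 33.45
tool_pos: [578.4, -351.4, 32.1]
tcp_rot: [-180.0, -0.1, 134.0]
ft_force: [-0.3, -0.6, -0.9]
finger_gap: 0.0
grip_force: 0.0
tool_pos: [572.2, -344.7, 34.3]
ft_force: [0.0, 0.2, -0.5]
tool_pos: [565.1, -337.6, 33.7]
ft_force: [-0.4, 0.6, 0.9]
```

```bash
for i in 1 2 3; do python3 -m handwheel '[[-1,0.25,0,0.05,0,0,0],[-1,0.25,0,0.05,0,0,0],[-1,0,0,0,0,0,0]]' | egrep 'tool_pos|ft_f'; done; python3 -c "
from h import *
p=snapshot('wrist');loc(p,'breaker_tip')
p=snapshot('side');loc(p,'breaker_tip')"
```

```text
tool_pos: [561.5, -334.0, 32.0]
ft_force: [1.0, -0.4, 2.1]
tool_pos: [558.4, -330.9, 31.1]
ft_force: [2.5, -2.5, -0.9]
tool_pos: [557.8, -330.2, 32.0]
ft_force: [11.8, -11.6, -2.1]
breaker_tip [(array([ 548.5, -317. ,   54.5]), 0.81)]
breaker_tip []
```

```bash
python3 -m handwheel '[[-1,-0.5,0,0,0,0,0],[-1,0,0,-2,0,0,0],[-1,0,0,-2,0,0,0],[-1,2,0,0,0,0,0],[-1,2.2,0,0,0,0,0],[-1,0,0,0,0,0,0],[-1,0,0,1.5,0,0,0],[-1,0,0,1.7,0,0,0],[-1,0,0,0.8,0,0,0],[-1,0,0,0,0,0,0]]'
python3 -c "
from h import *
s=sense();print((s['tool_pos'][:2]-[564.4,-339.3])@np.array([[.695,.719],[-.719,.695]]).round(3))
p=snapshot('wrist');loc(p,'breaker_tip')"
```

```text
time: 35.73
tool_pos: [526.8, -299.0, 26.8]
tcp_rot: [-179.9, -0.3, 134.0]
ft_force: [-0.6, 0.2, -1.2]
finger_gap: -0.1
grip_force: 0.0
[-55.08238554   1.01450518]
breaker_tip []
```

```bash
python3 -m handwheel '[[-1,-0.6,0,0,0,0,0],[-1,-0.6,0,0,0,0,0],[-1,-0.6,0,0,0,0,0],[-1,-0.6,0,0,0,0,0],[-1,-0.5,0,0,0,0,0],[-1,-0.5,0,0,0,0,0],[-1,0,0,0,0,0,0]]' | egrep 'tool_pos|ft_f'
for i in 1 2 3; do python3 -m handwheel '[[-1,-0.25,0,0,0,0,0],[-1,-0.25,0,0,0,0,0],[-1,0,0,0,0,0,0]]' | egrep 'tool_pos|ft_f'; done
```

```text
tool_pos: [553.4, -325.8, 30.1]
ft_force: [0.5, 0.6, -0.1]
tool_pos: [556.1, -328.5, 29.7]
ft_force: [-0.5, 0.8, -1.0]
tool_pos: [557.5, -329.9, 29.3]
ft_force: [-10.4, 10.3, 10.1]
tool_pos: [558.0, -330.4, 28.9]
ft_force: [-26.2, 23.6, 23.5]
```

```bash
python3 -m handwheel '[[-1,0.6,0,0,0,0,0],[-1,0.4,0,0,0,0,0],[-1,0,0,-2,0,0,0],[-1,0,0,-2.5,0,0,0],[-1,0,0,-2,0,0,0],[-1,3,0,0,0,0,0],[-1,4,0,0,0,0,0],[-1,4,0,0,0,0,0],[-1,2,0,0,0,0,0],[-1,0,0,0,0,0,0],[-1,0,0,0,0,0,0]]'
python3 - <<'E'
from h import *
for n in('wrist','side','top'):
  p=snapshot(n);print(n);loc(p,'breaker_tip','cover_edge','can_cap','can_foot','offcut_mid','driver_handle','driver_tip','oil_bottle','vee_block','tape_measure')
  for q in place_of(p,'breaker_tip')[:1]:
    d=np.array(q['location'])-[564.4,-339.3,0];x=d[:2]@[.695,-.719];print('breaker box x',x,'angle',np.degrees(np.arctan2(x+10,d[2]-18)))
E
```

```text
time: 38.08
tool_pos: [465.9, -234.8, 95.6]
tcp_rot: [180.0, 0.1, 134.0]
ft_force: [0.4, 0.7, -0.6]
finger_gap: -0.1
grip_force: 0.0
wrist
breaker_tip []
cover_edge []
can_cap []
can_foot []
offcut_mid [(array([480.7, -29.9,  14.4]), 0.6)]
driver_handle []
driver_tip []
oil_bottle [(array([ 4.621e+02, -4.395e+02,  2.000e-01]), 0.77)]
vee_block []
tape_measure []
side
breaker_tip [(array([ 569.6, -343.3,   60.7]), 0.59)]
cover_edge [(array([ 650.4, -421.5,  182.7]), 0.92)]
can_cap [(array([484.2, 247.1, 188.5]), 0.82)]
can_foot [(array([484.1, 250.7,  -5.3]), 0.56)]
offcut_mid [(array([483.1, -30.3,  19.5]), 0.88)]
driver_handle [(array([415.3,  73.7,   9.9]), 0.55)]
driver_tip [(array([414.5,  76.8,   8.4]), 0.22)]
oil_bottle [(array([ 461.8, -437.9,   -0.5]), 0.72)]
vee_block [(array([ 668.5, -463. ,    1.9]), 0.91)]
tape_measure [(array([ 565.9, -521. ,    5.1]), 0.86)]
breaker box x 6.490000000000031 angle 21.115696732010637
top
breaker_tip []
cover_edge []
can_cap [(array([487.1, 247.5, 192.5]), 0.96)]
can_foot [(array([ 4.838e+02,  2.498e+02, -1.000e-01]), 0.9)]
offcut_mid []
driver_handle [(array([414.2,  74.6,  12.1]), 0.85)]
driver_tip [(array([551.3,  69.4,  11.5]), 0.74)]
oil_bottle [(array([ 461. , -440.7,   -3.4]), 0.56)]
vee_block []
tape_measure [(array([ 565.3, -526.3,    2.2]), 0.54)]
```

```bash
python3 -c "
from bench import *
print(hand_in())"
```

```text
the job is handed in; nothing more can be done
None
```

I finished the sequence and handed the job in at about 39 s of the 72 s allowed; the hand-in gave no verdict. By force and camera checks, the breaker went fully off and then on, the cover stands open at about 2.1 rad, the can stands and the offcut and screwdriver lie on the belt, and the bystanders have not moved.

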